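# Fit the keyed spindle into the throwing wheel's pulley hub and hold it down

## Robot

A 6-joint arm with a two-finger parallel gripper is mounted at the origin on the work surface. World frame = base frame: x ahead of the robot, y to its left, z up, the work surface at z = 0. Lengths are in mm, angles in rad, forces in N, time in s.
With the tool pointing down it reaches from about 350 to 975 mm from the base axis. Payload 7.1 kg.
Tool frame: the origin (TCP) lies at the centre of the arm's flange, where the gripper is bolted on; the fingertips stand 182 mm ahead of it and the grasp point (between the pads) lies 163 mm ahead of it; z points along the fingers, y is the line along which they close (so a half turn about z gives the same grasp; the last joint's range is limited). The gripper opens to 88 mm and grips with 3 to 60 N. Pads are 20 mm wide; open, the fingers measure 115 mm over their backs; the gripper's body (75 mm by 178 mm) begins 61 mm behind the grasp point.
Start: joints at [-1.247, 0.423, 1.63, -0, 1.089, -0.019], TCP at [210.096, -588.614, 404.675] pointing down, gripper open.
Joint ranges: [-3, 3], [-0.9, 2.11], [0.09, 2.58], [-1.31, 4.45], [0.11, 2.69], [-2.54, 2.54]. Speed limits (rad/s): [2.39, 2.39, 3.01, 3.14, 3.14, 3.14].

## Interface

Orientations are given as a rotation vector (axis times angle).
In Python, from workcell import readout, get_image, ctrl gives the robot as it stands.
- The arm moves only by the tool step_arm, never from a script. Its argument "targets" is a list that holds one entry, the list of rows, each a list of 7 numbers: the shift along the world's x, y, z as a fraction of full scale, then the turn, a rotation vector about the world's x, y, z as a fraction of full scale, then the opening, from 0 (shut) to 1 (fully open). In form: [[[dx, dy, dz, wx, wy, wz, claw], ...]]. A call has exactly 5 rows; each row shifts and turns the commanded pose from where the row before left it; what a row does not reach is not made up. Full scale, the value 1, is 0.05 m for a shift and 4 degrees for a turn. A row lasts 1/8 s, in which the tool goes at most 62.5 mm and 10.7 degrees, less where a joint would pass 70% of its speed; a pose out of reach is approached as far as the arm can. A call with a number of a shift or a turn outside -1 to 1 is refused whole. A call with a gripper value outside its range is refused whole. The fingers move at their own pace and stop on an object; the grip force is fixed at half the most. Time passes only in rows, so rows that do not move let the fingers close, or fill a call up. It gives the time, the measured TCP pose, the force, the opening and the grip force at its end, in the units of the state.
- readout.get_obs(): the state, without advancing time (a new reading comes with each control period).
- get_image(name): name is "side" or "top" or "wrist"; returns a dict with "pixels" (384x512x3 uint8, red, green, blue), "intrinsics" (3x3 intrinsics, pixels), "k1" (the pictures are not rectified: a ray, as slopes to the right and down, at radius r is drawn at 1 + k1 r^2 times it, then the intrinsics apply), "extrinsics" (4x4, takes a point from world to camera coordinates). Camera axes: x right, y down, z forward; pixel columns grow to the right and rows downward; lengths in mm; the calibration is good to about 2 mm. A picture is of the moment at which its call begins. There is no depth.
- ctrl.close_job(): hands the job in; it is judged then, once.
The state is a dict: "t": time; "qpos": joint angles; "qvel": joint speeds; "joint_torque": joint torques, N m; "ee_pos": TCP position; "orientation": TCP orientation; "ft_force": force on the tool from outside, world axes, zero at the start; "moment": the same for the moment, N m; "width": finger opening in mm; "grasp_force": force on a finger pad.
Only numpy, scipy, OpenCV 4.12 (cv2) and the standard library are available. Lean on these libraries where they do the work, as an engineer would, in place of code of your own. Each camera call takes 0.05 s, during which the arm holds its last target. There are 200 camera calls.

## Task

Take the steel spindle with the flat-sided tang out of its wooden block and fit it, shaft down, into the hub of the big pulley on the opened throwing wheel: turn it until its key slips into the keyway and keep pushing until its collar has squashed the brass spring washer flat. Finish while still holding the spindle pushed down on the flattened washer, do not let go, because I am about to tighten the hub's grub screws. Leave the jar, bowl, mug, tin and hand tools where they are.

Things in the scene. Friction and masses are not known exactly. Their poses are not given: they have to be found in the camera images.
- spindle_grip (a point): Centre of the spindle's tang, 20 mm above the collar's top. The tang is 40 mm tall, 28 mm along x and 20 mm along y: its two wide flats face +y and -y, grip across these. z up along the spindle, x towards the key; a yellow paint mark on the collar stands above the key
- spindle_collar (a point): Centre of the underside of the spindle's collar, 30 mm below the tang's centre. Same axes
- spindle_tip (a point): Centre of the spindle's lower end face, 62 mm below the collar's underside. Same axes
- spindle: Steel spindle, 112 mm long, 0.4 kg, upright in a wooden block. From the top: flat-sided tang (40 mm tall), round collar (46 mm across, 10 thick), 20 mm shaft (62 mm long, last 6 mm tapering to 13). A key 6 mm wide, 3 mm proud, is on the shaft's +x side from 6 to 42 mm below the collar; below it is plain round pilot. Origin: centre of the collar's underside, z up, x to the key
- block: Wooden block 90 x 90 x 75 mm, fixed to the table, with an upright 34 mm hole in which the spindle stands, its collar resting on the block's top. Origin at the centre of its underside
- hub_mouth (a point): Centre of the mouth of the big pulley's hub, 125 mm above the table. Upright bore 22 mm wide, open below, with a greased 8 mm wide keyway down one side. z up, x as the wheel base's. The keyway's direction is NOT given: it differs each time, within 0.5 rad either side of this x. Key resting on the hub: collar's underside is 42 mm above this point; fully home: 1 mm above
- washer (a joint): Brass thrust washer, 47 mm across, on a wave spring round the hub's neck, for the spindle's collar to bear on. Travel in m: 0 free (its top 5 mm above the hub's mouth), 0.004 squashed flat (1 mm above). It resists with 4 N at first, 11 N when flat, then it is solid; it springs back when let go
- wheel: Opened tabletop throwing wheel, fixed: blue tray 250 mm in x, y from -115 to +240 mm, rim 40 mm high; four pillars 114 mm high near its corners; aluminium pulley 160 mm across at the origin, top 27 mm below the hub's mouth, hard to turn (0.6 N m), a yellow line on it points along the keyway; black motor 103 mm high at y = 165 mm. Origin on the table below the hub's axis
- jar: Amber jar with white lid, 76 mm across, 72 mm high, bystander. Origin: centre of its underside
- bowl: Blue bowl, 120 mm across, 50 mm high, bystander. Origin: centre of its underside
- mug: White mug, 80 mm across, 90 mm high, bystander. Origin: centre of its underside
- hexkey: T-handled hex key with red grip, lying flat, 140 mm long, 16 mm high, bystander. Origin: on the table under the middle of its blade
- rib: Wooden potter's rib, 110 x 55 x 6 mm, lying flat, bystander. Origin: centre of its underside
- looptool: Loop trimming tool with dark wooden handle, 190 mm long, 13 mm high, lying flat, bystander. Origin: on the table under its middle
- tin: Small green grease tin with steel lid, 45 mm across, 28 mm high, standing in the wheel's tray, bystander. Origin: centre of its underside
There are look-alikes about, which are no part of the job. Of the things that look like the spindle, the smallest one is meant.

How it is judged:
By the outcome, as a careful person would: the job done as asked, in the order asked, and still so for the second after the job is handed in, while the arm keeps its last pose, push and grip.
It also fails if it takes over 70 s, if anything falls off the work surface, if the arm or the gripper's body presses on something with over 40 N, if the wrist force passes 120 N, or if a joint passes its speed limit or range.

## Working session

There is one attempt and no reset: what is moved stays moved. The work goes in short steps, Python scripts to look and compute and a tool call to move; the robot and the scene stay as the last step left them, time stands still between calls to the robot, and variables do not carry over. Pictures are saved under pics/ and viewed, at most 10 in all, crops included, and the job is handed in when it is done.

Besides the shell and the picture viewer there is one more tool, called after "Request:" in YAML: its name, and indented under it one key for each argument. step_arm: Moves the arm, as the interface text tells. Shift numbers are shares of 0.05 m and turn numbers shares of 4 degrees, none past 1 either way. Its arguments: {"type":"object","properties":{"targets":{"type":"array"}},"required":["targets"]}

```bash
mkdir -p pics; ls; cat > h.py <<'E'
import numpy as np, cv2
from workcell import readout, get_image, ctrl
def ray(im,u,v):
    K=np.array(im["intrinsics"]);k1=im["k1"];E=np.array(im["extrinsics"])
    d=np.array([(u-K[0,2])/K[0,0],(v-K[1,2])/K[1,1]]);s=d.copy()
    for _ in range(30): s=d/(1+k1*(s@s))
    R=E[:3,:3];return -R.T@E[:3,3],R.T@np.array([s[0],s[1],1])
def onz(im,u,v,z):
    o,d=ray(im,u,v);return o+d*(z-o[2])/d[2]
def proj(im,p):
    K=np.array(im["intrinsics"]);E=np.array(im["extrinsics"])
    c=E[:3,:3]@np.array(p)+E[:3,3];s=c[:2]/c[2];s=s*(1+im["k1"]*(s@s))
    return K[0,0]*s[0]+K[0,2],K[1,1]*s[1]+K[1,2]
def save(im,n,box=None,f=1):
    p=np.array(im["pixels"])[:,:,::-1]
    if box: p=p[box[1]:box[3],box[0]:box[2]]
    cv2.imwrite("pics/"+n,cv2.resize(p,None,fx=f,fy=f,interpolation=cv2.INTER_CUBIC))
E
python3 - <<'E'
from h import *
a=get_image("top");b=get_image("side")
import pickle;pickle.dump((a,b),open("im0.pkl","wb"))
save(a,"top0.png",None,1.5);save(b,"side0.png",None,1.5)
for i in(a,b):
    E=np.array(i["extrinsics"]);print((-E[:3,:3].T@E[:3,3]).round(),E[:3,:3].round(2).tolist(),i["k1"])
o=readout.get_obs();print(o["orientation"],o["ft_force"],o["width"],o["t"])
E
```

```text
pics
[ 405.  -13. 1326.] [[0.02, -1.0, 0.0], [-1.0, -0.02, -0.09], [0.09, -0.0, -1.0]] 0.03448218248836826
[  453. -1156.   865.] [[1.0, -0.04, -0.0], [-0.03, -0.55, -0.83], [0.03, 0.83, -0.55]] -0.08042236769718414
[-3.09420484e+00 -5.35550734e-01  3.14725646e-04] [0.38123365 0.96159823 0.54382861] 87.45158782702967 0.1
```

View pics/top0.png

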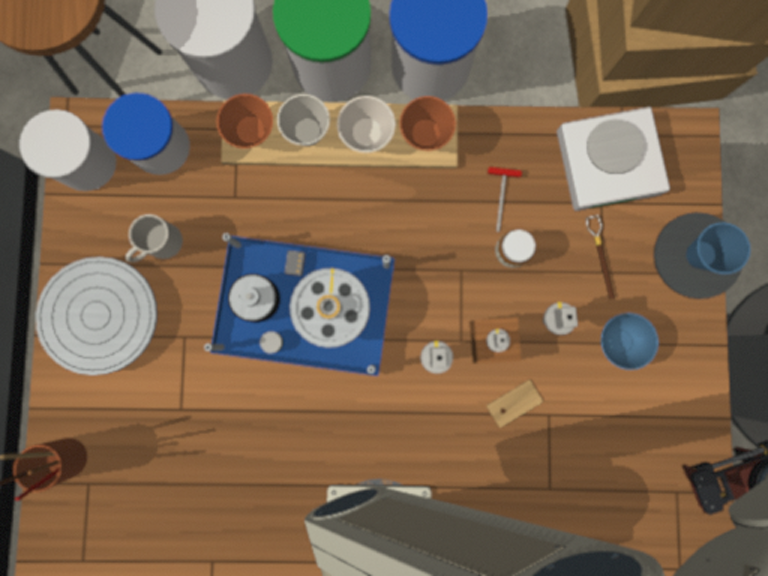

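View pics/side0.png

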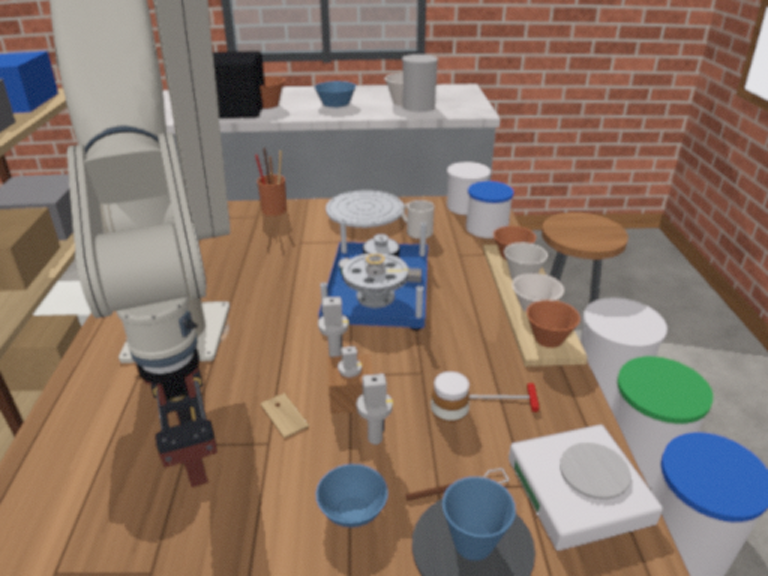

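View crop.

Top view (1.5x): the blue wheel tray is at about (305,305), with the pulley hub at (329,307). There are three spindle-like things at (437,357), (498,340) and (562,318). The middle one is clearly smallest and is the only one whose shaft is hidden in a block. I'll confirm that in an enlarged crop.

```bash
python3 - <<'E'
from h import *
import pickle;a,b=pickle.load(open("im0.pkl","rb"))
pa=np.array(a["pixels"])[185:265,180:400,::-1];pb=np.array(b["pixels"])[150:310,190:300,::-1]
A=cv2.resize(pa,None,fx=3.6,fy=3.6,interpolation=cv2.INTER_CUBIC)
B=cv2.resize(np.rot90(pb),None,fx=2.7,fy=2.7,interpolation=cv2.INTER_CUBIC)
B=cv2.copyMakeBorder(B[:,:792],0,0,0,max(0,792-B.shape[1]),cv2.BORDER_CONSTANT)
cv2.imwrite("pics/crop1.png",np.vstack([A,B]));print(A.shape,B.shape)
E
```

```text
(288, 792, 3) (297, 792, 3)
```

View pics/crop1.png

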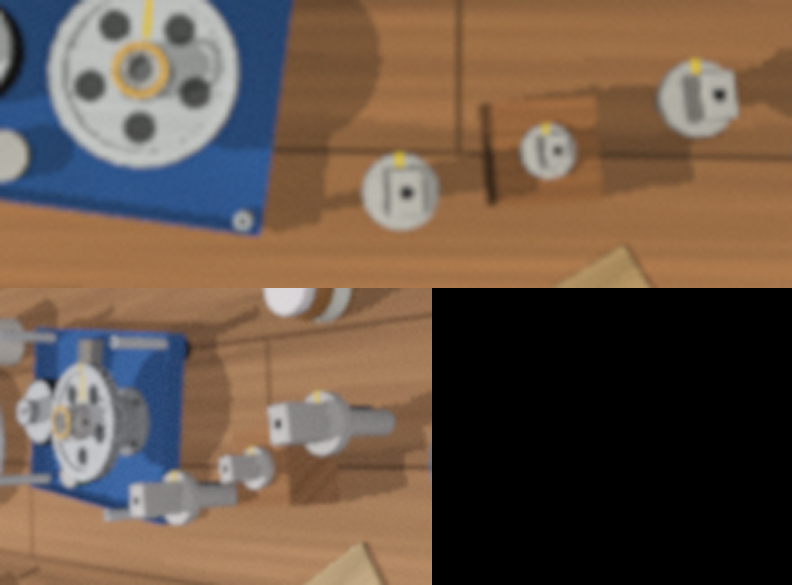

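The crop confirms it. The smallest spindle, at full-resolution pixel (332,227), is the only one standing in the wooden block. The larger ones at (291,238) and (374,212) are look-alikes. Next I'll get positions and clearances.

```bash
python3 - <<'E'
from h import *
import pickle;a,b=pickle.load(open("im0.pkl","rb"))
def cr(x,y):return 180+x/3.6,185+y/3.6
for n,p,z in [("col",(548,152),85),("colmark",(544,128),85),("hub",(141,69),130),("line",(149,8),98),("hub98",(141,69),98),("bigA",(400,190),100),("bigB",(697,97),120)]:
    print(n,onz(a,*cr(*p),z).round(1))
def tri(u1,u2):
    o1,d1=ray(a,*u1);o2,d2=ray(b,*u2);d1/=np.linalg.norm(d1);d2/=np.linalg.norm(d2)
    t=np.linalg.lstsq(np.c_[d1,-d2],o2-o1,rcond=None)[0];p,q=o1+t[0]*d1,o2+t[1]*d2
    return ((p+q)/2).round(1),round(np.linalg.norm(p-q),1)
# crop B: rot90 => x_crop=row, y_crop = W-1-col
def cb(x,y): return 190+109-(y-288)/2.7,150+x/2.7
print("small top",tri(cr(557,151),cb(225,470)))
print("A top",tri(cr(406,193),cb(139,501)))
print("B top",tri(cr(719,95),cb(280,424)))
w=get_image("wrist");E=np.array(w["extrinsics"]);o=readout.get_obs()
print((-E[:3,:3].T@E[:3,3]).round(),E[:3,:3].round(2).tolist(),w["intrinsics"][0][0],a["intrinsics"][0][0])
E
```

```text
col [ 418.  -238.4   85. ]
colmark [ 438.3 -235.1   85. ]
hub [480.4 105.  130. ]
line [534.4 102.7  98. ]
hub98 [482.4 108.2  98. ]
bigA [ 384.1 -111.6  100. ]
bigB [ 465.1 -355.3  120. ]
small top (array([ 418.3, -238.6,  124.6]), np.float64(0.5))
A top (array([ 382.3, -112.2,  152.7]), np.float64(0.9))
B top (array([ 465.2, -363.2,  154.4]), np.float64(0.2))
[ 275. -565.  384.] [[0.34, -0.94, -0.0], [-0.91, -0.33, 0.25], [-0.24, -0.08, -0.97]] 283.1614639402695 403.46201177565194
```

Request:
step_arm:
  targets:
    - [[0.5,0.8,0,0,0,-0.5,1],[0.5,0.8,0,0,0,-0.5,1],[0.5,0.8,0,0,0,-0.5,1],[0.5,0.8,0,0,0,-0.5,1],[0.5,0.8,0,0,0,-0.5,1]]

```text
t: 0.78
ee_pos: [335.6, -387.2, 404.6]
orientation: [-3.13, -0.262, 0.0]
ft_force: [1.7, -0.1, 0.4]
width: 87.4
grasp_force: 0.0
```

Request:
step_arm:
  targets:
    - [[0.5,0.9,0,0,0,0,1],[0.5,0.9,0,0,0,0,1],[0.5,0.9,0,0,0,0,1],[0.15,0.28,0,0,0,0,1],[0,0,0,0,0,0,1]]

```text
t: 1.4
ee_pos: [417.8, -239.2, 404.6]
orientation: [3.13, 0.267, -0.0]
ft_force: [-0.4, 0.3, -0.2]
width: 87.6
grasp_force: 0.0
```

```bash
python3 - <<'E'
from h import *
o=readout.get_obs();print(o["ee_pos"],o["orientation"],o["t"])
w=get_image("wrist");import pickle;pickle.dump((w,o),open("w1.pkl","wb"));save(w,"w1.png",None,1.5)
print(proj(w,(418,-238,85)),proj(w,(418,-238,125)))
E
```

```text
[ 417.82872766 -239.19409523  404.63419648] [ 3.13002195e+00  2.67275850e-01 -3.66211271e-04] 1.4
(np.float64(257.2229857313337), np.float64(186.56443358205962)) (np.float64(257.0954398136885), np.float64(195.98236649685975))
```

View pics/w1.png

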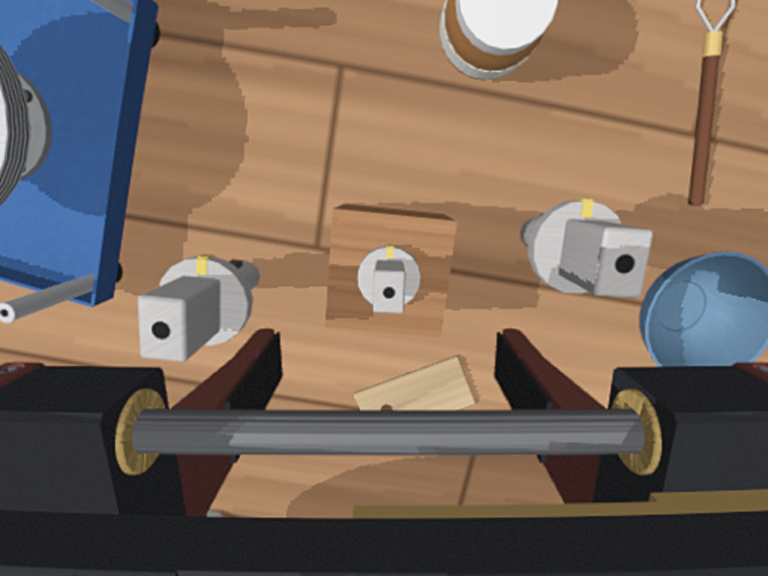

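Wrist view (1.5x): the collar is at (389,277), the tang's centre hole at (388,292) and the yellow mark at (390,252), nearly straight up. So it's already almost aligned. I'll measure it.

```bash
python3 - <<'E'
from h import *
import pickle;w,o=pickle.load(open("w1.pkl","rb"))
p=np.array(w["pixels"])[:,:,::-1].copy();h=cv2.cvtColor(p,cv2.COLOR_BGR2HSV)
x0,y0,x1,y1=230,158,290,215
sub=h[y0:y1,x0:x1]
m=((sub[...,1]<60)&(sub[...,2]>90)).astype(np.uint8)
yel=((sub[...,0]>20)&(sub[...,0]<35)&(sub[...,1]>120)&(sub[...,2]>140))
c=max(cv2.findContours(m,0,1)[0],key=cv2.contourArea)
pts=c[:,0]+[x0,y0]; print(pts[:,0].min(),pts[:,0].max(),pts[:,1].min(),pts[:,1].max())
P=np.array([onz(w,u+0.,v+0.,85)[:2] for u,v in pts])
# circle fit on far and side points (upper part)
s=P[pts[:,1]<188]
A=np.c_[2*s,np.ones(len(s))];r=np.linalg.lstsq(A,(s**2).sum(1),rcond=None)[0]
cen=r[:2];print("collar",cen,np.sqrt(r[2]+cen@cen))
ys,xs=np.nonzero(yel);print(len(xs));M=onz(w,xs.mean()+x0,ys.mean()+y0,85)[:2]
d=sub[...,2]<60; d[:25]=0;ys2,xs2=np.nonzero(d);print(xs2.mean()+x0,ys2.mean()+y0,len(xs2));T=onz(w,xs2.mean()+x0,ys2.mean()+y0,124)[:2]
print("mark",M,"hole",T,"dir",np.degrees(np.arctan2(*(M-T)[::-1])),np.degrees(np.arctan2(*(M-cen)[::-1])))
rv=o["orientation"];R=cv2.Rodrigues(rv)[0];print("toolx",np.degrees(np.arctan2(R[1,0],R[0,0])),R[:,2].round(4))
# tang side edges in gray
print(np.array(cv2.cvtColor(p,7))[196:212:3,245:275].tolist())
E
```

```text
238 279 164 208
collar [ 419.64121991 -239.24227227] 21.713162429129845
27
258.741935483871 194.6451612903226 31
mark [ 439.41232357 -236.48847345] hole [ 419.30399985 -239.36408575] dir 8.138464300092306 7.9293724759830315
toolx 9.761412414993059 [-2.e-04 -2.e-04 -1.e+00]
[[203, 203, 202, 194, 197, 199, 201, 203, 205, 205, 142, 50, 30, 38, 41, 39, 34, 72, 168, 206, 202, 203, 201, 176, 141, 168, 169, 169, 166, 168], [209, 210, 206, 194, 201, 201, 200, 200, 200, 203, 207, 207, 199, 195, 192, 202, 202, 203, 202, 201, 204, 206, 204, 171, 156, 207, 209, 210, 205, 158], [100, 112, 156, 177, 207, 206, 203, 203, 201, 201, 201, 202, 201, 199, 202, 203, 204, 203, 201, 199, 198, 200, 202, 169, 149, 165, 121, 96, 98, 98], [103, 101, 98, 132, 212, 206, 202, 202, 202, 202, 204, 205, 204, 202, 199, 199, 198, 201, 202, 202, 200, 200, 199, 166, 115, 128, 131, 128, 128, 130], [98, 97, 96, 98, 132, 134, 137, 142, 145, 144, 142, 142, 144, 148, 152, 154, 158, 160, 164, 168, 171, 171, 166, 137, 126, 129, 128, 129, 128, 128], [101, 117, 117, 116, 120, 120, 119, 119, 119, 121, 119, 121, 120, 120, 119, 119, 121, 121, 121, 120, 119, 122, 121, 121, 120, 120, 118, 121, 122, 121]]
```

Request:
step_arm:
  targets:
    - [[0.032,0,-0.8,0,0,-0.42,1],[0,0,-0.8,0,0,0,1],[0,0,-0.6,0,0,0,1],[0,0,-0.35,0,0,0,1],[0,0,-0.14,0,0,0,1]]

```text
t: 2.08
ee_pos: [418.4, -240.8, 269.1]
orientation: [-3.133, -0.215, 0.003]
ft_force: [0.6, 1.1, 0.1]
width: 87.7
grasp_force: 0.0
```

Request:
step_arm:
  targets:
    - [[0,0,0,0,0,0,0],[0,0,0,0,0,0,0],[0,0,0,0,0,0,0],[0,0,0,0,0,0,0],[0,0,0,0,0,0,0]]

```text
t: 2.7
ee_pos: [419.3, -239.6, 270.4]
orientation: [3.134, 0.218, 0.001]
ft_force: [-0.4, 0.2, -0.4]
width: 41.3
grasp_force: 0.0
```

Request:
step_arm:
  targets:
    - [[0,0,0,0,0,0,0],[0,0,0,0,0,0,0],[0,0,0,0,0,0,0],[0,0,0,0,0,0,0],[0,0,0,0,0,0,0]]

```text
t: 3.32
ee_pos: [419.2, -239.6, 270.2]
orientation: [-3.134, -0.218, 0.0]
ft_force: [-0.2, 1.2, 0.7]
width: 19.8
grasp_force: 30.0
```

Request:
step_arm:
  targets:
    - [[0,0,0.3,0,0,0,0],[0,0,0.7,0,0,0,0],[0,0,0.9,0,0,0,0],[0,0,0.9,0,0,0,0],[0,0,0.8,0,0,0,0]]

```text
t: 3.95
ee_pos: [418.7, -239.3, 452.4]
orientation: [3.134, 0.218, 0.001]
ft_force: [1.9, -1.2, -4.4]
width: 19.5
grasp_force: 30.0
```

Request:
step_arm:
  targets:
    - [[-0.1,0.8,0.1,0,0,-0.6,0],[-0.1,0.9,0,0,0,-0.6,0],[-0.1,0.9,0,0,0,-0.6,0],[-0.1,0.9,0,0,0,-0.6,0],[-0.1,0.9,0,0,0,-0.6,0]]

```text
t: 4.58
ee_pos: [393.2, -18.3, 455.7]
orientation: [3.14, -0.114, 0.0]
ft_force: [0.6, 0.2, -4.7]
width: 20.1
grasp_force: 30.0
```

Request:
step_arm:
  targets:
    - [[0,0.9,0,0,0,0,0],[0,0.9,0,0,0,0,0],[0,0.5,0,0,0,0,0],[0,0,0,0,0,0,0],[0,0,0,0,0,0,0]]

```text
t: 5.2
ee_pos: [393.8, 95.0, 455.3]
orientation: [3.139, -0.11, -0.0]
ft_force: [-0.6, -0.9, -4.3]
width: 19.9
grasp_force: 30.0
```

```bash
python3 - <<'E'
from h import *
o=readout.get_obs();print(o["ee_pos"],o["orientation"],o["t"])
w=get_image("wrist");a=get_image("top");b=get_image("side");import pickle;pickle.dump((w,o,a,b),open("w2.pkl","wb"));save(w,"w2.png",None,1.5)
E
```

```text
[393.82711083  94.99325169 455.32727071] [ 3.13925721e+00 -1.10079571e-01 -3.16628306e-04] 5.2
```

View pics/w2.png

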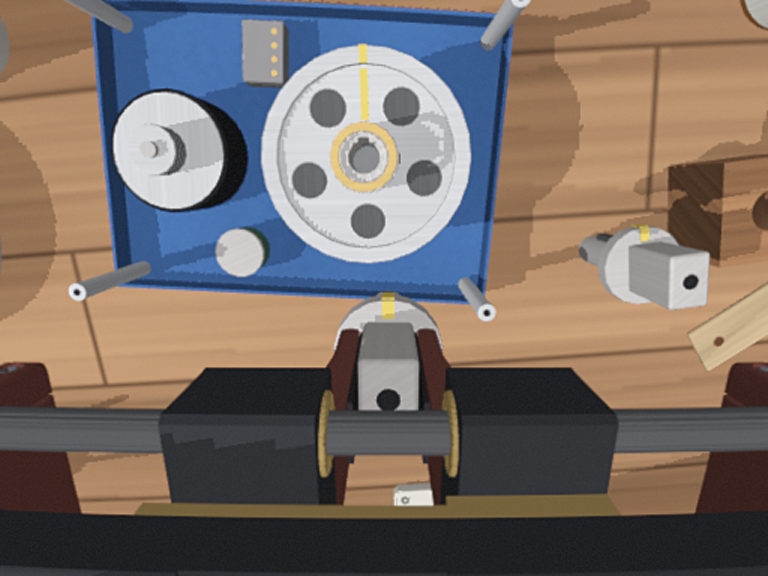

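The held spindle is in view with its mark at (388,306). The pulley is clear: bore at (365,156), gold washer around it, and the keyway line running from (363,45) to (364,120). I'll measure the hub position and both directions.

```bash
cat > hub.py <<'E'
from h import *
def fitc(s):
    r=np.linalg.lstsq(np.c_[2*s,np.ones(len(s))],(s**2).sum(1),rcond=None)[0];c=r[:2];return c,np.sqrt(r[2]+c@c)
def hub(w,x0,y0,x1,y1):
    p=np.array(w["pixels"])[:,:,::-1].copy();h=cv2.cvtColor(p,cv2.COLOR_BGR2HSV)
    y=((h[...,0]>14)&(h[...,0]<35)&(h[...,1]>90)&(h[...,2]>120)).astype(np.uint8)
    y[:y0]=0;y[y1:]=0;y[:,:x0]=0;y[:,x1:]=0
    return p,h,y
E
python3 - <<'E'
from hub import *
import pickle;w,o,a,b=pickle.load(open("w2.pkl","rb"))
cu,cv=365/1.5,156/1.5
p,h,y=hub(w,205,25,285,135)
ys,xs=np.nonzero(y)
P=np.array([onz(w,u,v,130)[:2] for u,v in zip(xs,ys)])
c0=onz(w,cu,cv,130)[:2]
d=np.linalg.norm(P-c0,axis=1);print(np.histogram(d,bins=np.arange(0,90,4)))
for _ in range(4):
    th=np.degrees(np.arctan2(*(P-c0).T[::-1]));
    # outer edge per angle sector, excluding the line side
    e=[]
    for k in range(-180,180,15):
        s=P[(th>=k)&(th<k+15)&(np.linalg.norm(P-c0,axis=1)<30)]
        if len(s) and abs(k+7.5)>25: e.append(s[np.argmax(np.linalg.norm(s-c0,axis=1))])
    c0,r=fitc(np.array(e))
print("washer",c0,r)
L=(np.linalg.norm(P-c0,axis=1)>32)
Q=np.array([onz(w,u,v,98)[:2] for u,v in zip(xs[L],ys[L])])
mid=Q.mean(0);u,s,vt=np.linalg.svd(Q-mid);v=vt[0]*np.sign(vt[0,0]);print("line mid",mid,"dir svd",np.degrees(np.arctan2(v[1],v[0])),"from hub",np.degrees(np.arctan2(*(mid-c0)[::-1])),len(Q))
# collar mark held
hm=((h[...,0]>18)&(h[...,0]<35)&(h[...,1]>110)&(h[...,2]>130));hm[:193]=0;hm[216:]=0;hm[:,:240]=0;hm[:,280:]=0
yy,xx=np.nonzero(hm);z=o["ee_pos"][2]-163-20
M=onz(w,xx.mean(),yy.mean(),z);T=onz(w,388/1.5,400/1.5,z+40)
ys3,xs3=np.nonzero((h[...,2]<60)[258:275,245:272]);T=onz(w,xs3.mean()+245,ys3.mean()+258,z+40)
R=cv2.Rodrigues(o["orientation"])[0];g=o["ee_pos"]+163*R[:,2]
print("mark",M,"tangtop",T,"gp",g,"toolx",np.degrees(np.arctan2(R[1,0],R[0,0])),"markdir",np.degrees(np.arctan2(*(M-T)[1::-1])),np.degrees(np.arctan2(*(M-g)[1::-1])),len(xs3))
# dark bore
g=cv2.cvtColor(p,7)[90:118,230:258];print(g[::2].tolist())
E
```

```text
(array([  0,   0,   0,   0, 273, 342,  22,  17,  21,  16,  16,  19,  25,
        20,   0,  22,  17,  15,   0,   0,   0,   0]), array([ 0,  4,  8, 12, 16, 20, 24, 28, 32, 36, 40, 44, 48, 52, 56, 60, 64,
       68, 72, 76, 80, 84, 88]))
washer [481.05843636 105.78592676] 22.49942549253805
line mid [539.50962163 102.87320541] dir svd -2.2873744597160584 from hub -2.852785748675851 171
mark [415.29982357  93.60102774 272.32727071] tangtop [395.07868884  95.11706078 312.32727071] gp [393.79195129  94.92826214 292.32728745] toolx -4.016564900067621 markdir -4.287597814767169 -3.531201100582382 168
[[183, 186, 175, 178, 180, 180, 183, 193, 195, 206, 206, 208, 203, 204, 205, 210, 233, 216, 214, 210, 190, 179, 172, 179, 183, 183, 183, 184], [160, 204, 204, 176, 173, 179, 210, 215, 161, 111, 100, 102, 102, 100, 99, 120, 214, 214, 213, 217, 212, 193, 178, 180, 168, 185, 186, 187], [173, 177, 178, 202, 208, 200, 201, 202, 156, 103, 99, 104, 100, 98, 96, 103, 182, 200, 197, 189, 189, 217, 223, 218, 202, 176, 182, 182], [175, 172, 177, 210, 208, 139, 102, 99, 99, 99, 96, 86, 81, 84, 89, 87, 100, 1
[... 760 characters left out ...]
7, 171, 104, 92, 117, 139, 140, 141, 141, 142, 144, 142, 143, 142, 142, 140, 139, 140, 140, 140, 137, 159, 204, 215, 226, 220, 211], [174, 198, 196, 166, 108, 100, 129, 141, 141, 141, 141, 139, 142, 141, 141, 140, 140, 141, 140, 138, 137, 158, 205, 212, 211, 219, 210, 180], [175, 175, 177, 179, 170, 131, 104, 123, 138, 139, 138, 142, 141, 141, 141, 140, 140, 139, 138, 141, 174, 203, 218, 207, 213, 217, 186, 184], [181, 173, 174, 174, 179, 216, 198, 167, 142, 132, 136, 139, 140, 141, 138, 138, 143, 166, 201, 207, 214, 224, 227, 224, 213, 189, 173, 184], [167, 172, 175, 174, 170, 173, 173, 178, 212, 213, 206, 205, 198, 203, 208, 221, 225, 209, 206, 209, 215, 220, 212, 193, 182, 182, 183, 183]]
```

Request:
step_arm:
  targets:
    - [[0.5,0.1,0,0,0,0.375,0],[0.6,0.114,0,0,0,0,0],[0.62,0,-0.2,0,0,0,0],[0,0,-0.5,0,0,0,0],[0,0,-0.3,0,0,0,0]]

```text
t: 5.98
ee_pos: [480.1, 105.2, 403.8]
orientation: [3.14, -0.072, -0.003]
ft_force: [0.6, 0.1, -3.8]
width: 19.7
grasp_force: 30.0
```

```bash
python3 - <<'E'
from h import *
o=readout.get_obs();print(o["ee_pos"],o["orientation"],o["t"])
w=get_image("wrist");a=get_image("top");b=get_image("side");import pickle;pickle.dump((w,o,a,b),open("w3.pkl","wb"))
pw=np.array(w["pixels"])[100:300,150:370,::-1];
u,v=proj(b,(481,106,135));u,v=int(u),int(v);print(u,v)
pb=np.array(b["pixels"])[v-50:v+50,u-45:u+45,::-1]
R=lambda p,s:cv2.resize(p,s,interpolation=cv2.INTER_CUBIC)
cv2.imwrite("pics/w3.png",np.hstack([R(pw,(440,400)),R(pb,(360,400))]))
print("tip exp",proj(b,tuple(o["ee_pos"]-[0,0,255])),"hub",proj(b,(481.06,105.8,130)))
E
```

```text
[480.08086169 105.23991063 403.8342544 ] [ 3.14026441 -0.07175796 -0.00324167] 5.975
249 170
tip exp (np.float64(249.25797145018169), np.float64(167.7775438552895)) hub (np.float64(249.5857533275025), np.float64(172.1875301790425))
```

View pics/w3.png

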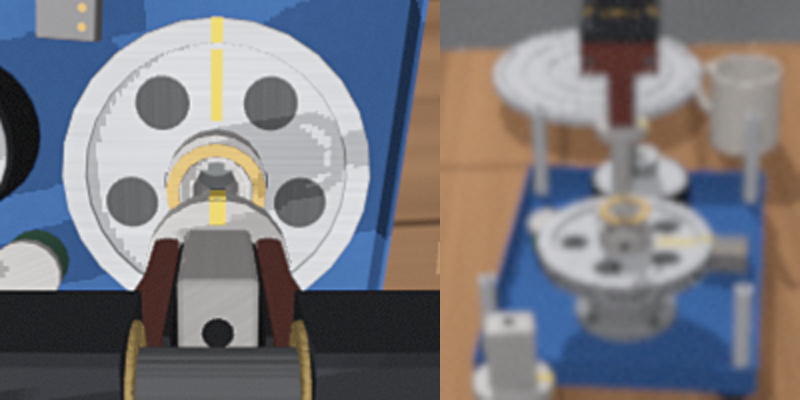

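Crop: the mark (217,208), keyway (215,185) and line (217,65) are all in line. In the side crop the shaft (622,170) stands over the washer (625,208). I'll lower it gently.

Request:
step_arm:
  targets:
    - [[0,0,-0.2,0,0,0,0],[0,0,-0.15,0,0,0,0],[0,0,-0.15,0,0,0,0],[0,0,-0.1,0,0,0,0],[0,0,0,0,0,0,0]]

```text
t: 6.75
ee_pos: [480.1, 106.1, 374.8]
orientation: [3.141, -0.07, -0.001]
ft_force: [0.3, -0.2, -4.6]
width: 20.0
grasp_force: 30.0
```

Request:
step_arm:
  targets:
    - [[0,0,-0.08,0,0,0,0],[0,0,-0.08,0,0,0,0],[0,0,-0.08,0,0,0,0],[0,0,0,0,0,0,0],[0,0,0,0,0,0,0]]

```text
t: 7.38
ee_pos: [480.3, 106.1, 363.2]
orientation: [-3.141, 0.07, -0.0]
ft_force: [-0.3, -0.2, -3.3]
width: 19.7
grasp_force: 30.0
```

Request:
step_arm:
  targets:
    - [[0,0,-0.04,0,0,0,0],[0,0,-0.04,0,0,0,0],[0,0,-0.04,0,0,0,0],[0,0,-0.04,0,0,0,0],[0,0,0,0,0,0,0]]

```text
t: 8.0
ee_pos: [480.1, 106.1, 355.0]
orientation: [3.141, -0.07, -0.001]
ft_force: [-0.6, -0.5, -4.2]
width: 19.8
grasp_force: 30.0
```

Request:
step_arm:
  targets:
    - [[0,0,-0.08,0,0,0,0],[0,0,-0.08,0,0,0,0],[0,0,-0.08,0,0,0,0],[0,0,-0.08,0,0,0,0],[0,0,-0.08,0,0,0,0]]

```text
t: 8.62
ee_pos: [480.2, 106.1, 334.8]
orientation: [-3.141, 0.07, 0.0]
ft_force: [0.1, 0.2, -4.3]
width: 19.2
grasp_force: 30.0
```

Request:
step_arm:
  targets:
    - [[0,0,-0.04,0,0,0,0],[0,0,-0.04,0,0,0,0],[0,0,-0.04,0,0,0,0],[0,0,-0.04,0,0,0,0],[0,0,0,0,0,0,0]]

```text
t: 9.25
ee_pos: [480.1, 106.1, 327.1]
orientation: [3.141, -0.07, -0.0]
ft_force: [0.5, -0.6, -4.3]
width: 20.0
grasp_force: 30.0
```

Request:
step_arm:
  targets:
    - [[0,0,-0.02,0,0,0,0],[0,0,-0.02,0,0,0,0],[0,0,-0.02,0,0,0,0],[0,0,0,0,0,0,0],[0,0,0,0,0,0,0]]

```text
t: 9.88
ee_pos: [480.3, 106.1, 324.4]
orientation: [-3.141, 0.07, -0.0]
ft_force: [-1.6, -0.2, 0.6]
width: 19.9
grasp_force: 30.0
```

Request:
step_arm:
  targets:
    - [[0,0,-0.02,0,0,0,0],[0,0,-0.02,0,0,0,0],[0,0,-0.02,0,0,0,0],[0,0,0,0,0,0,0],[0,0,0,0,0,0,0]]

```text
t: 10.5
ee_pos: [480.3, 106.1, 321.5]
orientation: [-3.141, 0.07, -0.0]
ft_force: [-1.6, -0.6, 6.5]
width: 19.9
grasp_force: 30.0
```

Request:
step_arm:
  targets:
    - [[0,0,-0.02,0,0,0,0],[0,0,0,0,0,0,0],[0,0,0,0,0,0,0],[0,0,0,0,0,0,0],[0,0,0,0,0,0,0]]

```text
t: 11.12
ee_pos: [480.3, 106.1, 321.1]
orientation: [-3.141, 0.07, -0.001]
ft_force: [-4.0, -1.0, 13.7]
width: 19.6
grasp_force: 30.0
```

Request:
step_arm:
  targets:
    - [[0,0,-0.01,0,0,0,0],[0,0,0,0,0,0,0],[0,0,0,0,0,0,0],[0,0,0,0,0,0,0],[0,0,0,0,0,0,0]]

```text
t: 11.75
ee_pos: [480.3, 106.1, 321.0]
orientation: [-3.141, 0.07, -0.001]
ft_force: [-6.5, -2.1, 19.3]
width: 20.1
grasp_force: 30.0
```

```bash
python3 - <<'E'
from h import *
w=get_image("wrist");b=get_image("side");o=readout.get_obs();print(o["ee_pos"],o["ft_force"],o["width"],o["moment"])
pw=np.array(w["pixels"])[100:300,150:370,::-1]
pb=np.array(b["pixels"])[120:220,204:294,::-1]
R=lambda p,s:cv2.resize(p,s,interpolation=cv2.INTER_CUBIC)
cv2.imwrite("pics/w4.png",np.hstack([R(pw,(440,400)),R(pb,(360,400))]))
E
```

```text
[480.35717337 106.10172417 321.02548111] [-5.48946823 -1.34585093 18.32232759] 19.76945451290691 [-0.28996693  1.26373719 -0.0179442 ]
```

View pics/w4.png

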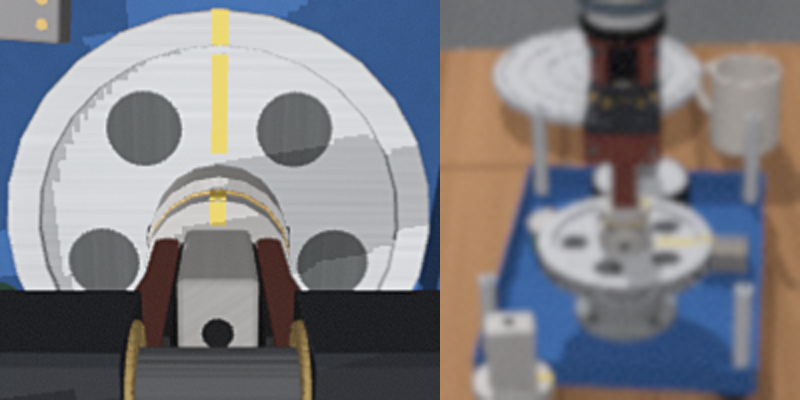

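The collar sits on the washer, with its mark (217,212) in line with the pulley's yellow line (218,80). The arm is pushing with about 23 N against a solid stop, well over the 11 N needed to flatten the washer, and it still has hold of the tang. I'm handing in.

```bash
python3 -c "
from workcell import ctrl;print(ctrl.close_job())"
```

```text
the job is handed in; nothing more can be done
None
```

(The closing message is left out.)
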